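# Lock the fixture stop against the cut tube

### The job

Slide the blue stop along the fixture rail until the square tube is nipped squarely between it and the end stop, then take the T-handle socket wrench from its holder, put it down the stop's deep bore onto the nut and turn the nut clockwise until it is fully tight. Stand the wrench back in its holder and leave the other things on the bench where they are.

Things in the scene. Friction and masses are not known exactly. Their poses are not given: they have to be found in the camera images.
- rail: slotted steel fixture rail bolted to the bench, 90 mm wide (its x), 360 mm long (its y), top face 24 mm above the bench, with a fixed dark end stop 70 mm wide, 30 mm long and 90 mm high above the bench at its -y end; origin under the rail's middle, z up. Rail and end stop never move
- end_face (a point): centre of the end stop's bright face (it looks to the rail's +y), 57 mm above the bench; same axes as the rail
- stop (a joint): travel of the sliding stop along the rail in m: grows as it slides to the rail's -y, towards the end stop; about 0.180 when the 50 mm tube is nipped (the gap between the faces is 0.230 minus this). It drags with about 6 N and stays where it is left; it cannot lift, tip or turn
- bore_mouth (a point): centre of the bore's mouth in the top of the blue sliding stop, 134 mm above the bench; axes as the rail's. The stop is a block 64 mm wide (rail's x), 70 mm long (rail's y), 110 mm high; its bright stop face is 35 mm from this point towards the rail's -y. The bore is 52 mm across, straight down, its floor (a washer) 93 mm below the mouth
- nut (a joint): angle of the hold-down nut in rad; it grows as the nut turns clockwise seen from above (tightening). It starts run down but slack, between 0 and 0.5, drags with about 0.25 N m, and comes up hard, fully tight, at 1.2 (the torque then climbs past 0.8 N m). It stays where it is left; forced some 0.3 rad further the socket slips over its corners and drags it back
- nut_seat (a point): centre of the underside of the brass hex nut, on the washer at the floor of the bore (41 mm above the bench), turning with the nut; the nut is 30 mm across its flats, 18 mm high with a chamfered top, a 20 mm stud stands 4 mm out of it (to 22 mm above this point); z up, x points square at one of its flats
- tube: grey square steel tube lying across the rail on its top, 160 mm long (its x), 50 mm wide (its y), 50 mm high, about 0.75 kg; origin at the centre of its underside. It starts a few mm off the end stop and slightly askew, and slides along when pushed by the stop
- wrench: T-handle socket wrench, upright, socket down, about 0.4 kg; origin at the centre of the socket's mouth, z up the shank. Black socket 44 mm across, chamfered hex opening 31.5 mm across flats, 26 mm deep; x points square at one of its flats. Seated on the nut, its mouth rests on the washer, with 5 degrees of play either way; if it stops 8 to 18 mm higher it stands on the nut: turn it till it drops
- wrench_grip (a point): centre of the wrench's steel T-bar (110 mm long along the wrench's x, 15 mm square, red ends), 170 mm above the socket's mouth; axes as the wrench's. In the bar's middle is a flat steel hub 30 mm wide (x), 15 mm thick (y), reaching 32 mm below this point: pinch it here across y. Below it a 14 mm round shank
- holder: wrench holder fixed to the bench: green pipe stub, 62 mm outside, 54 mm inside, on a 90 mm square foot plate 8 mm thick, its rim 83 mm above the bench; origin under the centre of the foot, z up. The wrench stands in it with its mouth on the foot plate. The holder may stand on either side of the rail
- marker_tin: open tin of markers and soapstone sticks, 75 mm across, 95 mm high (sticks to 121 mm); origin at the centre of its underside
- tape: yellow and black tape measure, 72 x 38 x 66 mm high; origin under its centre
- wire_brush: wire brush with a wooden back, 270 x 26 x 38 mm, bristles down; origin under its centre, x along it
- grinder: yellow and black angle grinder lying on its disc, 330 mm long, 130 mm wide with its side handle, 70 mm high; x along it towards the disc
- magnet_square: flat red and dark steel magnetic welding square, 90 x 90 x 15 mm; origin under its centre
- flap_disc: flat brown flap disc, 115 mm across, 10 mm high; origin under its centre
- angle_offcut: rusty offcut of angle iron, 110 x 40 x 40 mm; origin under its centre, x along it
Not all that is in view belongs to the job. Leave any turquoise look-alike of the tube alone.

How it is judged:
By the outcome, as a careful person would: the job done as asked, in the order asked, and still so for the second after the job is handed in, with the robot touching nothing.
It also fails if it takes over 72 s, if anything falls off the work surface, if the arm or the gripper's body presses on something with over 40 N, if the wrist force passes 120 N, or if a joint passes its speed limit or range.

### The arm

A 7-joint arm with a two-finger parallel gripper is mounted at the origin on the work surface. World frame = base frame: x ahead of the robot, y to its left, z up, the work surface at z = 0. Lengths are in m, angles in rad, forces in N, time in s.
With the tool pointing down it reaches from about 0.4 to 0.85 m from the base axis. Payload 6.9 kg.
Tool frame: the origin (TCP) lies midway between the tips of the shut fingers; the grasp point (between the pads) lies behind it (ctrl.pinch_z is the z of the grasp point in the tool frame, in m); z points along the fingers, y is the line along which they close (so a half turn about z gives the same grasp; the last joint's range is limited). The gripper opens to 85 mm and grips with 20 to 120 N. Pads are 22 mm wide; open, the fingers measure 114 mm over their backs; the gripper's body (76 mm by 85 mm) begins 54 mm behind the grasp point. The pads swing forward as they close: fully open they stand 13 mm farther back than shut.
Start: joints at [-1.204, 0.507, -0.238, 1.5, 0.126, 1.149, -0.155], TCP at [0.161, 0.604, 0.231] pointing down, gripper open.
Joint ranges: [-3.08, 3.08], [-0.24, 2.05], [-1.43, 1.35], [0, 2.5], [-1.52, 4.66], [0.17, 1.96], [-2.89, 2.89]. Speed limits (rad/s): [2.39, 2.39, 3.14, 3.14, 3.14, 3.14, 3.14].

### API

Orientations are given as a unit quaternion [w, x, y, z].
In Python, from station import ctrl, get_state, vision, ticket, models gives the robot as it stands. Calls block until the motion is done:
- ctrl.movep(position, orientation): joint-space move of the TCP to a pose.
- ctrl.movel(position, frame=None, max_speed=0.15): straight line of the TCP; frame=None keeps the orientation; max_speed is the mean speed in m/s.
- ctrl.set_joints(angles): joint-space move.
- ctrl.ungrasp() and ctrl.close_gripper(force=None): open the fingers fully, or close them until they stop; force is the grip in N (None keeps the last).
- ctrl.pause(seconds).
- ctrl.ik(position, orientation): joint angles nearest the present ones, or None.
- get_state(): the state.
- vision.grab_frame(name): name is "scene" or "side" or "wrist"; returns (picture, depth): 400x640x3 uint8, blue, green, red; 400x640 float32, m along the optical axis (not along the pixel's ray), 0 where there is no reading.
- vision.camera_info(name): a dict with "mtx" (3x3 intrinsics, pixels), "dist_coeffs" ([k1, k2, p1, p2, k3] as OpenCV has them; the pictures are not rectified), "R" (3x3) and "t" (3): a world point X has camera coordinates R X + t; the wrist camera has in their place "hand_eye" (4x4, takes a point from camera to tool coordinates, whose origin is the TCP and whose axes are the flange's). Camera axes: x right, y down, z forward; pixel columns grow to the right and rows downward; lengths in m; the calibration is good to about 2 mm. A picture is of the moment at which its call begins: read the wrist's pose just before it. camera_info takes no time and is no camera call.
A pose or a line that the arm cannot do raises ctrl.Unreachable and nothing moves.
- ticket.close_job(): hands the job in; it is judged then, once.
Trained networks look in the newest picture that a camera, given by its name, has taken for a name from the list of things; names that differ only in an ending like _2 or _b are one class to them, and where a whole thing is asked for, a point or a joint stands for the part that bears it (a point fixed in the world has none). Each returns a list of dicts, best first, with "p" (0 to 1); they miss things now and then, are a little off and sometimes report something else, mostly with a low value. They report only what shows in the picture. A call takes as long as a camera call. They do not tell look-alikes from the thing itself.
- models.recognise(camera, target): "point" ([column, row] in pixels, amid what is visible of it).
- models.masks_of(camera, target): "mask" (400x640 bool, what is visible of it) and "point" ([column, row] in pixels, amid what is visible of it).
The state is a dict: "time": time; "qpos": joint angles; "qd": joint speeds; "tau": joint torques, N m; "tcp_pos": TCP position; "eef_rot": TCP orientation; "contact_force": force on the tool from outside, world axes, zero at the start; "wrist_torque": the same for the moment, N m; "width": finger opening in m; "gripper_force": force on a finger pad.
Only numpy, scipy, OpenCV 4.12 (cv2) and the standard library are available. Lean on these libraries where they do the work, as an engineer would, in place of code of your own. Each camera call takes 0.05 s, during which the arm holds its last target. There are 200 camera calls.

## Working session

There is one attempt and no reset: what is moved stays moved. The work goes in short steps, each a Python script; the robot and the scene stay as the last script left them, time stands still between calls to the robot, and variables do not carry over. Pictures are saved under pics/ and viewed, at most 10 in all, crops included, and the job is handed in when it is done.

```bash
ls; mkdir -p pics
cat > h.py <<'E'
import numpy as np, cv2
from station import ctrl, get_state, vision, ticket, models
from scipy.spatial.transform import Rotation as Rn
def Rq(q): return Rn.from_quat([q[1],q[2],q[3],q[0]]).as_matrix()
def pose(cam,st=None):
    i=vision.camera_info(cam)
    if cam!='wrist': R=np.array(i['R']);return i,R.T,-R.T@np.array(i['t'])
    st=st or get_state();H=np.array(i['hand_eye']);T=np.eye(4);T[:3,:3]=Rq(st['eef_rot']);T[:3,3]=st['tcp_pos'];T=T@H
    return i,T[:3,:3],T[:3,3]
def grab(cam):
    st=get_state();im,d=vision.grab_frame(cam);return im,d,pose(cam,st)
def cloud(d,P):
    i,R,t=P;v,u=np.mgrid[:400,:640];p=np.stack([u,v],-1).reshape(-1,1,2).astype(np.float32)
    n=cv2.undistortPoints(p,np.array(i['mtx']),np.array(i['dist_coeffs'])).reshape(400,640,2)
    c=np.dstack([n,np.ones((400,640))])*d[...,None]
    w=c@R.T+t;w[d<=0]=np.nan;return w
def onplane(px,z,P):
    i,R,t=P;n=cv2.undistortPoints(np.array(px,np.float32).reshape(-1,1,2),np.array(i['mtx']),np.array(i['dist_coeffs'])).reshape(-1,2)
    r=np.c_[n,np.ones(len(n))]@R.T;return t+r*((z-t[2])/r[:,2])[:,None]
def down(yaw):  # tool z down; tool y axis at angle yaw in world
    y=np.array([np.cos(yaw),np.sin(yaw),0]);z=np.array([0,0,-1.]);x=np.cross(y,z)
    q=Rn.from_matrix(np.c_[x,y,z]).as_quat();return [q[3],q[0],q[1],q[2]]
E
python3 - <<'E'
from h import *
print(get_state(),ctrl.pinch_z)
ims=[]
for c in ['scene','side']:
    im,d,P=grab(c);W=cloud(d,P);np.savez(f'{c}.npz',im=im,d=d,W=W);cv2.imwrite(f'pics/{c}0.png',im)
    print(c,P[2])
    for t in ['stop','tube','wrench','holder','nut_seat','rail','bore_mouth']:
        for r in models.masks_of(c,t)[:2]:
            m=r['mask'];w=W[m];w=w[~np.isnan(w[:,0])]
            print(t,round(r['p'],2),np.round(r['point']),m.sum(),np.round(np.median(w,0),3) if len(w) else '',np.round(np.percentile(w,[3,97],axis=0),3).tolist() if len(w) else '')
E
```

```text
pics
{'time': 0.0, 'qpos': array([-1.20449985,  0.50834875, -0.23750904,  1.50116225,  0.12570224,
        1.14895405, -0.15482525]), 'qd': array([-0.00029092,  0.00067526,  0.00022697, -0.00102492,  0.00199995,
        0.00160164,  0.00031285]), 'tau': array([ 8.17440468e-04, -6.20625830e+01, -2.18634948e+00, -2.49631172e+01,
        1.26301337e-02,  1.24966205e-02,  4.38862105e-05]), 'tcp_pos': array([0.16110563, 0.60332266, 0.23041224]), 'eef_rot': array([-9.58039940e-05,  1.30037587e-01,  9.91508618e-01, -9.36507196e-04]), 'contact_force': array([-0.3374516 , -0.13519344,  0.75842056]), 'wrist_torque': array([ 0.01835143,  0.04081273, -0.0793398 ]), 'gripper_force': 0.0, 'width': 0.08547382818691146} -0.0187
scene [1.23209128 0.00732297 0.97373094]
stop 0.69 [248. 178.] 428 [ 0.513 -0.35   0.173] [[0.346, -0.433, -0.001], [0.561, -0.332, 0.187]]
stop 0.55 [397. 222.] 917 [0.59  0.13  0.106] [[0.534, 0.097, 0.034], [0.598, 0.16, 0.137]]
tube 0.91 [186. 215.] 1105 [ 0.597 -0.53   0.049] [[0.559, -0.611, 0.003], [0.609, -0.46, 0.054]]
tube 0.84 [326. 218.] 908 [ 0.556 -0.084  0.075]
[... 661 characters left out ...]
-1.08461401  0.72152319]
stop 0.84 [312. 181.] 686 [0.559 0.097 0.095] [[0.528, 0.09, 0.026], [0.588, 0.159, 0.134]]
tube 0.94 [243. 332.] 1930 [ 0.291 -0.467  0.048] [[0.234, -0.519, 0.002], [0.34, -0.381, 0.052]]
tube 0.89 [328. 218.] 852 [ 0.559 -0.098  0.071] [[0.46, -0.128, 0.0], [0.612, 0.001, 0.075]]
wrench 0.85 [325. 241.] 651 [ 0.508 -0.358  0.174] [[0.463, -0.374, 0.057], [0.555, -0.327, 0.186]]
holder 0.75 [327. 291.] 1260 [ 0.507 -0.376  0.025] [[0.47, -0.402, 0.001], [0.553, -0.316, 0.082]]
rail 0.83 [316. 203.] 1602 [0.541 0.089 0.064] [[0.483, -0.162, 0.007], [0.594, 0.16, 0.133]]
bore_mouth 0.89 [311. 185.] 659 [0.558 0.097 0.094] [[0.528, 0.09, 0.027], [0.587, 0.159, 0.134]]
```

Run:
```python
from h import *
a=np.load('scene.npz');b=np.load('side.npz')
cv2.imwrite('pics/s2.png',cv2.resize(a['im'][130:310,130:530],None,fx=2,fy=2))
def rect(m,W,z0,z1,x0,x1,y0,y1):
    w=W.reshape(-1,3);k=(w[:,2]>z0)&(w[:,2]<z1)&(w[:,0]>x0)&(w[:,0]<x1)&(w[:,1]>y0)&(w[:,1]<y1)
    print(m,k.sum(),np.round(w[k].mean(0),4),cv2.minAreaRect((w[k,:2]*1000).astype(np.float32)))
    return w[k]
for n,f in (('scene',a),('side',b)):
    W=f['W'];print(n)
    rect('stop top',W,.128,.142,.5,.64,.05,.22)
    rect('tube top',W,.068,.082,.4,.7,-.135,-.02)
    rect('endstop',W,.085,.096,.45,.65,-.22,-.09)
    rect('railtop',W,.018,.029,.48,.66,-.04,.23)
    w=rect('bar',W,.170,.195,.42,.6,-.42,-.28)
    c=np.cov(w[:,:2].T);print(np.linalg.eigh(c))
```

```text
scene
stop top 300 [0.5638 0.1316 0.1346] ((561.73046875, 131.61160278320312), (70.01432800292969, 69.11835479736328), 80.50666046142578)
tube top 695 [ 0.5406 -0.0866  0.0754] ((534.4655151367188, -95.76077270507812), (72.43680572509766, 161.399169921875), 77.83854675292969)
endstop 162 [ 0.5214 -0.1412  0.0913] ((517.7313842773438, -141.89822387695312), (30.895671844482422, 72.12911224365234), 81.22794342041016)
railtop 1258 [0.5575 0.0634 0.0251] ((553.0418701171875, 76.59233093261719), (247.35626220703125, 94.9314193725586), 80.34123992919922)
bar 225 [ 0.5135 -0.3498  0.182 ] ((510.43280029296875, -350.5952453613281), (18.98626136779785, 111.35906982421875), 72.84280395507812)
EighResult(eigenvalues=array([2.36591346e-05, 1.06614130e-03]), eigenvectors=array([[-0.31257221, -0.949894  ],
       [-0.949894  ,  0.31257221]]))
side
stop top 130 [0.5615 0.1266 0.132 ] ((562.1954956054688, 129.65638732910156), (77.01737213134766, 63.981529235839844), 80.71086120605469)
tube top 466 [ 0.5373 -0.0886  0.0726] ((535.9951782226562, -87.07821655273438), (54.64569854736328, 158.74411010742188), 78.69900512695312)
endstop 149 [ 0.5162 -0.1475  0.0893] ((516.7146606445312, -145.244873046875), (32.50009536743164, 68.58686828613281), 83.26043701171875)
railtop 382 [0.5538 0.0802 0.0228] ((558.4986572265625, 105.02622985839844), (185.48922729492188, 90.2399673461914), 80.8538818359375)
bar 386 [ 0.5086 -0.358   0.1805] ((507.931640625, -354.52850341796875), (18.615774154663086, 110.82281494140625), 71.7042465209961)
EighResult(eigenvalues=array([1.99285591e-05, 9.66779281e-04]), eigenvectors=array([[-0.30357426, -0.95280778],
       [-0.95280778,  0.30357426]]))
```

View pics/s2.png

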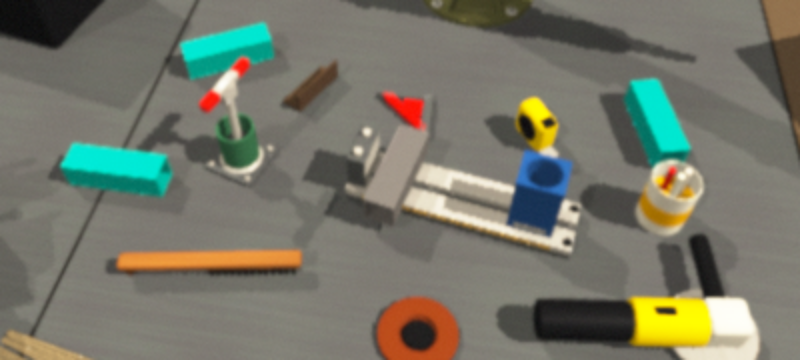

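The scene picture shows the stop at crop (543,190), the grey tube (397,172) on the rail, the wrench in its holder (238,130) and three turquoise decoys. The tape at (537,125) and the tin at (668,198) are near the stop. The rail's +y points at about 80.8° in the world.

```bash
cat >> h.py <<'E'
YAW=np.radians(80.7);RY=np.array([np.cos(YAW),np.sin(YAW),0]);RX=np.array([RY[1],-RY[0],0])
E
python3 - <<'E'
from h import *
W=np.load('scene.npz')['W'];w=W.reshape(-1,3)
for n,(x0,x1,y0,y1) in dict(tin=(.52,.75,.19,.32)).items():
    k=(w[:,0]>x0)&(w[:,0]<x1)&(w[:,1]>y0)&(w[:,1]<y1)&(w[:,2]>.05);print(n,np.round(np.percentile(w[k],[2,50,98],axis=0),3))
k=(w[:,0]>.4)&(w[:,0]<.55)&(w[:,1]>.07)&(w[:,1]<.22)&(w[:,2]>.03);print('tape',np.round(np.percentile(w[k],[2,50,98],axis=0),3))
S=np.array([.562,.131,0])
for nm,p,a in [('push0',S+.078*RY+[0,0,.085],-9.3),('push0',S+.078*RY+[0,0,.085],170.7),('pushend',S-.134*RY+[0,0,.085],-9.3),('pushend',S-.134*RY+[0,0,.085],170.7)]+[('wr',np.array([.51,-.353,.19]),x) for x in (72,-108)]+[('nut',np.array([.533,-.048,.25]),x) for x in (100,72,40,0,-30,-60,-108)]:
    q=ctrl.ik(p.tolist(),down(np.radians(a)));print(nm,np.round(p,3),a,None if q is None else np.round(q,2))
E
```

```text
tin [[0.528 0.195 0.051]
 [0.728 0.273 0.061]
 [0.749 0.319 0.092]]
tape [[0.402 0.103 0.031]
 [0.536 0.137 0.099]
 [0.549 0.176 0.137]]
push0 [0.575 0.208 0.085] -9.3 [-0.52  0.64  0.21  1.72 -0.17  0.8  -0.39]
push0 [0.575 0.208 0.085] 170.7 [-0.05  0.68 -0.55  1.72  0.44  0.88  2.18]
pushend [ 0.54  -0.001  0.085] -9.3 [-0.24  0.56  0.3   1.92 -0.24  0.7   0.04]
pushend [ 0.54  -0.001  0.085] 170.7 [ 0.26  0.57 -0.45  1.91  0.36  0.74  2.58]
wr [ 0.51  -0.353  0.19 ] 72 [ 0.12  0.64  0.78  1.58 -0.48  1.12  2.27]
wr [ 0.51  -0.353  0.19 ] -108 [ 0.05  0.7   0.95  1.58 -0.6   1.18 -0.76]
nut [ 0.533 -0.048  0.25 ] 100 [-0.1   0.35  0.21  1.71 -0.08  1.09  1.88]
nut [ 0.533 -0.048  0.25 ] 72 [-0.14  0.36  0.26  1.71 -0.1   1.09  1.41]
nut [ 0.533 -0.048  0.25 ] 40 [-0.19  0.36  0.33  1.71 -0.13  1.09  0.88]
nut [ 0.533 -0.048  0.25 ] 0 [-0.23  0.37  0.4   1.71 -0.16  1.09  0.21]
nut [ 0.533 -0.048  0.25 ] -30 [-0.28  0.38  0.47  1.71 -0.19  1.1  -0.28]
nut [ 0.533 -0.048  0.25 ] -60 [-0.33  0.39  0.55  1.71 -0.23  1.1  -0.76]
nut [ 0.533 -0.048  0.25 ] -108 [-0.56  0.49  0.95  1.72 -0.43  1.16 -1.37]
```

Run:
```python
from h import *
W=np.load('scene.npz')['W'];t=W[205:255,445:485].reshape(-1,3);t=t[(t[:,2]>.03)];print('tin',np.round(np.percentile(t,[2,50,98],axis=0),3))
S=np.array([.562,.131,.085]);O=down(np.radians(-9.3))
p0=S+.085*RY
if np.min(np.linalg.norm(t[t[:,2]>.05][:,:2]-p0[:2],axis=1))<.045: print('close to tin!')
ctrl.close_gripper(40)
ctrl.movep((p0+[0,0,.12]).tolist(),O)
ctrl.movel(p0.tolist(),max_speed=.12)
f0=get_state()['contact_force']
def push(s,v):
    p=S+(.046-s)*RY;ctrl.movel(p.tolist(),max_speed=v);st=get_state();F=(st['contact_force']-f0)
    return F@RY,F@RX,F[2],(S[:2]-st['tcp_pos'][:2])@RY[:2]+.046,st['time']
print(np.round(push(-.01,.1),3));print(np.round(push(.165,.08),3))
s=.165
while s<.2:
    s+=.002;r=push(s,.05);print(round(s,3),np.round(r,3))
    if r[0]>28:break
```

```text
tin [[0.417 0.298 0.032]
 [0.529 0.332 0.068]
 [0.593 0.38  0.114]]
[ 0.498  0.017 -0.878 -0.009  5.208]
[ 9.309 -1.449 -1.133  0.162  7.542]
0.167 [ 8.249 -1.528 -0.294  0.164  7.792]
0.169 [ 8.678 -1.763 -1.534  0.166  8.042]
0.171 [ 8.82  -1.498 -0.614  0.168  8.292]
0.173 [ 8.419 -1.403 -0.744  0.17   8.542]
0.175 [ 9.116 -1.742 -1.444  0.172  8.792]
0.177 [ 9.569 -1.075 -0.84   0.174  9.042]
0.179 [11.605 -1.282 -0.65   0.175  9.292]
0.181 [17.992 -1.212 -0.425  0.175  9.542]
0.183 [23.002 -2.115 -1.014  0.175  9.792]
0.185 [27.705 -2.587 -1.674  0.175 10.042]
0.187 [32.936 -2.7   -1.066  0.175 10.292]
```

Run:
```python
from h import *
i=vision.camera_info('wrist');H=np.array(i['hand_eye']);print(np.round(H,3),np.round(i['mtx'],0))
p=get_state()['tcp_pos'];S=np.array([.562,.131,0])-.175*RY
ctrl.movel((p+.02*RY).tolist(),max_speed=.1)
ctrl.movel((p+.02*RY+[0,0,.1]).tolist(),max_speed=.2)
O=down(np.radians(72));off=Rq(O)@H[:3,3]
tgt=S-off;tgt[2]=.40-off[2] if False else .25
ctrl.movep(tgt.tolist(),O)
ctrl.ungrasp()
im,d,P=grab('wrist');W=cloud(d,P);np.savez('w1.npz',im=im,d=d,W=W,R=P[1],t=P[2]);cv2.imwrite('pics/w1.png',im)
print('cam',P[2],get_state()['time'])
for t in ['nut_seat','stop','tube']:
    for r in models.masks_of('wrist',t)[:2]:
        m=r['mask'];w=W[m];w=w[~np.isnan(w[:,0])];print(t,round(r['p'],2),np.round(r['point']),m.sum(),np.round(np.percentile(w,[3,50,97],axis=0),3).tolist())
```

```text
[[-0.    -0.945 -0.326  0.085]
 [ 1.    -0.    -0.001 -0.   ]
 [ 0.001 -0.326  0.945 -0.143]
 [ 0.     0.     0.     1.   ]] [[341.   0. 315.]
 [  0. 341. 199.]
 [  0.   0.   1.]]
cam [ 0.53375215 -0.04128861  0.39336037] 13.5083
nut_seat 0.83 [322.  79.] 510 [[0.52, -0.058, 0.054], [0.534, -0.043, 0.058], [0.548, -0.03, 0.061]]
nut_seat 0.19 [312.  83.] 9041 [[0.503, -0.077, 0.04], [0.532, -0.044, 0.133], [0.565, -0.01, 0.136]]
stop 0.93 [312.  81.] 8901 [[0.503, -0.077, 0.04], [0.532, -0.044, 0.133], [0.565, -0.011, 0.136]]
tube 0.73 [ 10. 241.] 1071 [[0.562, -0.501, 0.003], [0.592, -0.47, 0.005], [0.607, -0.457, 0.047]]
tube 0.56 [250.  98.] 9551 [[0.459, -0.133, 0.057], [0.526, -0.105, 0.075], [0.608, -0.071, 0.076]]
```

View pics/w1.png

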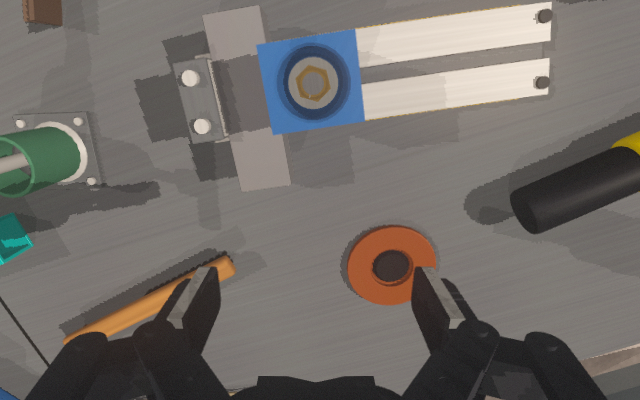

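The wrist picture shows the tube flush between stop and end stop, with the nut in the bore at (313,83), slightly visible as a hexagon. Next I rectify the view at nut height and fit the hex.

Run:
```python
from h import *
f=np.load('w1.npz');im=f['im'];i=vision.camera_info('wrist');R,t=f['R'],f['t']
def ortho(z,c,half=.04,mm=.2):
    n=int(2*half*1000/mm);g=(np.arange(n)-n/2)*mm/1000
    X,Y=np.meshgrid(c[0]+g,c[1]-g)   # col=+x,row=-y
    w=np.c_[X.ravel(),Y.ravel(),np.full(X.size,z)]
    rv=cv2.Rodrigues(R.T)[0];px=cv2.projectPoints(w,rv,-R.T@t,np.array(i['mtx']),np.array(i['dist_coeffs']))[0].reshape(n,n,2).astype(np.float32)
    return cv2.remap(im,px[...,0],px[...,1],cv2.INTER_CUBIC)
c=np.array([.5335,-.044]);a=ortho(.059,c);b=ortho(.134,c)
cv2.imwrite('pics/o1.png',np.hstack([a,b]))
h=cv2.cvtColor(a,cv2.COLOR_BGR2HSV);k=(h[...,1]>75)&(h[...,0]>8)&(h[...,0]<35)
v,u=np.nonzero(k);x=(u-200)*.2;y=(200-v)*.2;
r=np.hypot(x,y);s=r<22;x,y=x[s],y[s]
hull=cv2.convexHull(np.c_[x,y].astype(np.float32))[:,0]
m=cv2.moments(hull.reshape(-1,1,2));cx,cy=m['m10']/m['m00'],m['m01']/m['m00']
print('nut centre mm',cx,cy,c*1000+[cx,cy],'area',m['m00'],'expect',15**2*2*3**.5)
best=[]
for th in np.radians(np.arange(0,60,1)):
    e=[np.percentile((x-cx)*np.cos(th+j*np.pi/3)+(y-cy)*np.sin(th+j*np.pi/3),99) for j in range(6)]
    best.append((np.mean(e),np.degrees(th),np.round(e,1)))
best.sort(key=lambda q:q[0]);print(best[:2],best[-1])
hb=cv2.cvtColor(b,cv2.COLOR_BGR2HSV);kb=(hb[...,0]>95)&(hb[...,0]<125)&(hb[...,1]>120)&(hb[...,2]>110)
v,u=np.nonzero(kb);pts=np.c_[(u-200)*.2,(200-v)*.2].astype(np.float32);print('stop',cv2.minAreaRect(pts))
# stop-edge based
rr=np.hypot(pts[:,0],pts[:,1])
```

```text
nut centre mm 0.647974438493529 0.011888884129121643 [534.14797444 -43.98811112] area 768.6600067460538 expect 779.4228634059947
[(np.float64(14.569531718528324), np.float64(26.0), array([14.6, 14.6, 14.6, 14.6, 14.6, 14.5])), (np.float64(14.570676905955793), np.float64(27.0), array([14.6, 14.6, 14.6, 14.6, 14.6, 14.5]))] (np.float64(15.517970234525022), np.float64(56.0), array([15.5, 15.5, 15.5, 15.6, 15.5, 15.5]))
stop ((0.5973014831542969, -0.21622085571289062), (69.67228698730469, 63.85255813598633), 80.53767395019531)
```

View pics/o1.png

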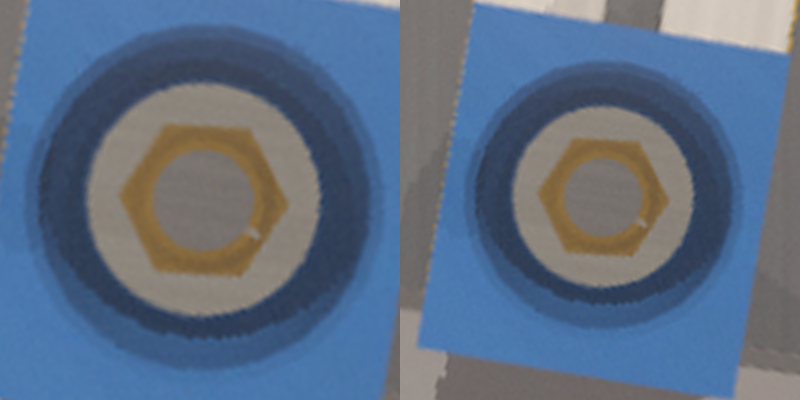

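The rectified view shows a clean hexagon, with one flat normal at 26.5° mod 60. The bore centre is about (0.534,-0.044). Now the wrench.

Run:
```python
from h import *
H=np.array(vision.camera_info('wrist')['hand_eye']);O=down(np.radians(72));off=Rq(O)@H[:3,3]
# aim so that the wrench lies forward-ish on the optical axis
tgt=np.array([.509,-.352,0])-off;tgt[2]=.27
fw=Rq(O)@H[:3,2];fw[2]=0;tgt-=fw*.25*.8
ctrl.movep(tgt.tolist(),O)
im,d,P=grab('wrist');W=cloud(d,P);cv2.imwrite('pics/w2.png',im);np.savez('w2.npz',im=im,d=d,W=W,R=P[1],t=P[2])
w=W.reshape(-1,3);k=(w[:,2]>.172)&(w[:,2]<.195)&(np.hypot(w[:,0]-.509,w[:,1]+.352)<.08)
print('bar',k.sum(),w[k].mean(0),cv2.minAreaRect((w[k,:2]*1000).astype(np.float32)))
px=np.argwhere(k.reshape(400,640))[:,::-1];q=onplane(px,.1855,P)[:,:2]
print('plane',cv2.minAreaRect((q*1000).astype(np.float32)))
c=np.cov(q.T);e=np.linalg.eigh(c)[1][:,1];print(np.degrees(np.arctan2(e[1],e[0])),q.mean(0))
k=(w[:,2]>.076)&(w[:,2]<.09)&(np.hypot(w[:,0]-.509,w[:,1]+.352)<.05)
print('rim',k.sum(),cv2.minEnclosingCircle((w[k,:2]*1000).astype(np.float32)))
print(get_state()['time'])
```

```text
bar 3476 [ 0.503179   -0.35065753  0.18611802] ((507.517578125, -352.197509765625), (16.281814575195312, 110.45091247558594), 71.97561645507812)
plane ((507.1836853027344, -352.0397033691406), (16.045021057128906, 109.9862060546875), 71.98200225830078)
162.0453277554949 [ 0.50333876 -0.35071738]
rim 643 ((511.3966064453125, -352.01800537109375), 30.994810104370117)
14.875
```

View pics/w2.png

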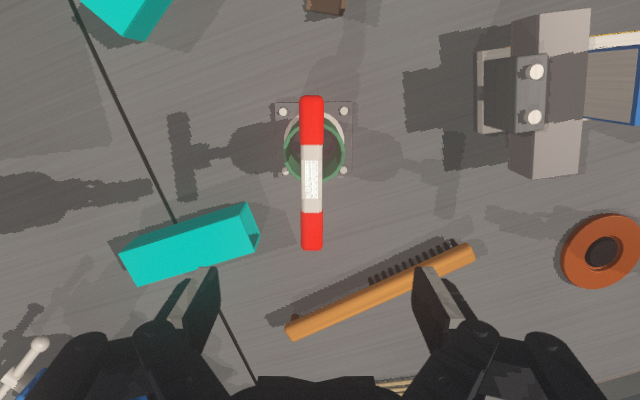

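The wrist picture shows the bar end to end, (312,100) to (312,248), in its holder. Bar centre is (0.5073,-0.3521) with the x axis at 162°, so the tool y goes to 72°.

Run:
```python
from h import *
O=down(np.radians(72));g=np.array([.5073,-.3521,.153])
ctrl.movep((g+[0,0,.07]).tolist(),O);ctrl.movel(g.tolist(),max_speed=.1)
ctrl.close_gripper(120);st=get_state();print('width',st['width'],st['gripper_force'],st['tcp_pos'],st['time'])
if .012<st['width']<.02:
    ctrl.movel([.5073,-.3521,.335],max_speed=.12);st=get_state();print(st['width'],st['contact_force'],st['time'])
    ctrl.movep([.5341,-.0441,.335],down(np.radians(56.5)));st=get_state();print(st['width'],st['tcp_pos'],st['contact_force'],st['wrist_torque'],st['time'])
    im,d,P=grab('side');cv2.imwrite('pics/s3.png',cv2.resize(im[100:260,220:440],None,fx=3,fy=3))
    W=cloud(d,P);w=W.reshape(-1,3)
    for a,b in ((.17,.20),(.2,.24),(.24,.3),):
        k=(w[:,2]>a)&(w[:,2]<b)&(np.hypot(w[:,0]-.534,w[:,1]+.044)<.05);print(a,k.sum(),np.round(np.percentile(w[k],[2,50,98],axis=0),4).tolist() if k.sum() else '')
```

```text
width 0.013271494267067308 116.92897260189056 [ 0.50739441 -0.35222974  0.15334615] 16.7083
0.013185833990673504 [ 0.39130077 -0.11915173 -4.39057433] 18.375
0.01356662287745447 [ 0.53421789 -0.04570158  0.3349418 ] [ 0.20635618 -0.13022736 -3.8379064 ] [-0.03680892 -0.00795548 -0.00343978] 19.5583
0.17 54 [[0.5127, -0.0698, 0.1888], [0.531, -0.0646, 0.1943], [0.5548, -0.0496, 0.1998]]
0.2 190 [[0.5131, -0.0702, 0.2014], [0.531, -0.0623, 0.2222], [0.5536, -0.0426, 0.2377]]
0.24 91 [[0.527, -0.0561, 0.2416], [0.5332, -0.0524, 0.2698], [0.5405, -0.0472, 0.2989]]
```

View pics/s3.png

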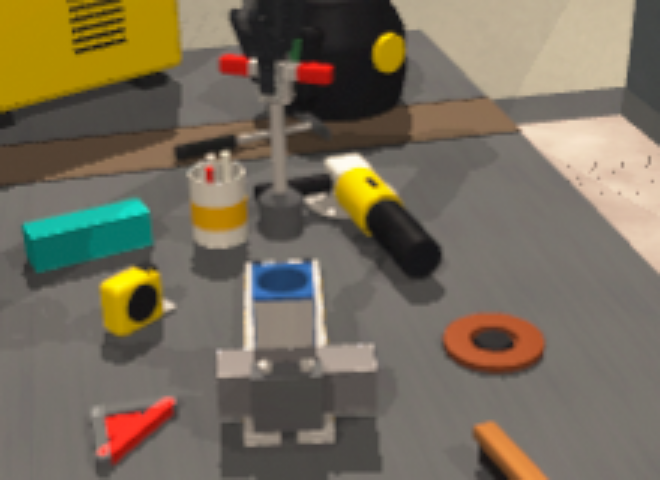

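The wrench hangs upright in the grip, socket at (280,215) over the bore. The side camera's ~2 mm bias matches the earlier reading. Next is the guarded descent.

Run:
```python
from h import *
T=np.array([.5341,-.0441]);c=T.copy()
st=get_state();c=c+(T-st['tcp_pos'][:2])
def go(z,v):
    ctrl.movel([c[0],c[1],z],max_speed=v);s=get_state();return s
s=go(.295,.1);f0=s['contact_force'];print(s['tcp_pos'],f0,s['time'])
c+=T-s['tcp_pos'][:2]
for z,v in ((.275,.08),(.25,.08),(.23,.08),(.215,.08),(.206,.06),(.200,.06),(.195,.06),(.19,.06),(.187,.05),(.185,.05)):
    s=go(z,v);F=s['contact_force']-f0;print(z,np.round(s['tcp_pos'],4),np.round(F,1),round(s['time'],2))
    if F[2]>15 or np.hypot(*F[:2])>15: break
```

```text
[ 0.53423285 -0.04273335  0.29525844] [ 0.2380314   0.27331695 -2.87788085] 20.1583
0.275 [ 0.5339 -0.0437  0.2752] [ 0.7 -0.2 -1.1] 20.56
0.25 [ 0.534  -0.0436  0.2502] [ 0.7 -0.2  0.2] 21.02
0.23 [ 0.5339 -0.0436  0.2301] [-0.2 -0.1 -0.6] 21.42
0.215 [ 0.5338 -0.0436  0.2151] [ 0.4 -0.5 -1.4] 21.75
0.206 [ 0.5336 -0.0436  0.2057] [ 0.3 -0.2 -1.7] 22.05
0.2 [ 0.5336 -0.0436  0.1996] [ 0.1 -0.5 -0.1] 22.3
0.195 [ 0.5336 -0.0436  0.1947] [ 0.3 -0.4 -0.9] 22.55
0.19 [ 0.5337 -0.0436  0.1896] [ 0.3 -0.3 -1.1] 22.8
0.187 [ 0.5338 -0.0436  0.1869] [-1.4 -0.3 -1.1] 23.05
0.185 [ 0.5344 -0.0436  0.1863] [-1.7 -0.1  9.3] 23.3
```

Run:
```python
from h import *
c=[.5341,-.0441,.1865];a=56.5;m0=get_state()['wrist_torque'][2]
def tw(a):
    ctrl.movep(c,down(np.radians(a)));s=get_state();y=Rq(s['eef_rot'])[:,1];return s,np.degrees(np.arctan2(y[1],y[0])),s['wrist_torque'][2]-m0
step=6
while a>-20:
    a-=step;s,ya,m=tw(a);print(round(a,1),round(ya,1),'Mz',round(m,2),np.round(s['contact_force'],1),round(s['tcp_pos'][2],4),round(s['time'],2))
    if m>1.0 or m<-1.0: break
    if abs(m)>.4: step=2
    elif a<20: step=3
```

```text
50.5 50.7 Mz 0.0 [-1.1  0.6 -1.5] 0.1866 23.55
44.5 44.8 Mz 0.03 [-1.3  1.6 -0.6] 0.1865 23.8
38.5 38.8 Mz -0.05 [-1.5  1.6 -1.2] 0.1864 24.05
32.5 32.8 Mz -0.03 [-0.7  2.6 -1.3] 0.1865 24.3
26.5 26.8 Mz -0.05 [-0.7  2.3 -3.1] 0.1865 24.55
20.5 20.8 Mz 0.03 [-0.8  1.2 -7. ] 0.1864 24.8
14.5 14.8 Mz 0.02 [-0.5  1.5 -3.8] 0.1864 25.05
11.5 11.8 Mz 0.09 [-1.2 -1.6 -1.8] 0.1865 25.3
8.5 8.7 Mz -0.06 [ 0.5 -0.8 -4.9] 0.1865 25.55
5.5 5.7 Mz 0.0 [-0.8 -0.5 -1.5] 0.1865 25.8
2.5 2.7 Mz 0.04 [-0.8 -2.  -4.3] 0.1865 26.05
-0.5 -0.3 Mz -0.13 [-0.3 -1.5 -4.9] 0.1865 26.3
-3.5 -3.3 Mz -0.05 [ 0.7  0.5 -4.2] 0.1865 26.55
-6.5 -6.3 Mz 0.0 [ 0.2 -0.  -4.6] 0.1865 26.8
-9.5 -9.3 Mz 0.03 [ 0.1  0.6 -5.1] 0.1865 27.05
-12.5 -12.3 Mz 0.05 [-0.3 -3.7 -4.2] 0.1865 27.3
-15.5 -15.3 Mz 0.08 [ 0.6 -0.7 -2.6] 0.1865 27.55
-18.5 -18.3 Mz -0.02 [ 1.1  2.  -3.7] 0.1865 27.8
-21.5 -21.3 Mz 0.01 [-1.   0.3 -1.3] 0.1865 28.05
```

Run:
```python
from h import *
s=get_state();print(s['width'],s['gripper_force'],s['wrist_torque'],s['tau'],s['contact_force'])
im,d,P=grab('side');a=cv2.resize(im[100:260,260:390],None,fx=3,fy=3)
im2,d2,P2=grab('wrist');np.savez('w3.npz',im=im2,d=d2);b=cv2.resize(im2,(640,400))[:, 180:460]
b=cv2.copyMakeBorder(b,0,80,0,0,cv2.BORDER_CONSTANT)
cv2.imwrite('pics/x4.png',np.hstack([a,b]))
```

```text
0.013320645560740503 187.60947704315186 [-0.28861746  0.08214985  0.01107558] [ -0.05934995 -53.91142488   3.38726409 -23.23096275   0.14460089
  -0.10168967  -0.23854955] [-1.03258681  0.27304891 -1.28999978]
```

View pics/x4.png

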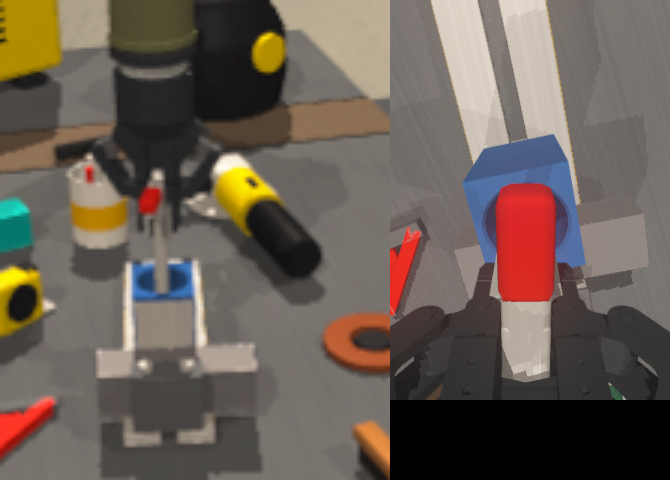

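The wrench is in the bore and turned with the gripper, but no tightening torque shows yet. I continue in small steps, logging joint 7's torque as well.

Run:
```python
from h import *
c=[.5341,-.0441,.1865];a=-21.5
while a>-60:
    a-=2;ctrl.movep(c,down(np.radians(a)));s=get_state();y=Rq(s['eef_rot'])[:,1]
    m,t7=s['wrist_torque'][2],s['tau'][6]
    print(round(a,1),round(np.degrees(np.arctan2(y[1],y[0])),1),'Mz',round(m,2),'t7',round(t7,2),np.round(s['wrist_torque'],2),round(s['width'],4),round(s['time'],2))
    if abs(m)>.9 or abs(t7)>1.1: break
```

```text
-23.5 -23.4 Mz -0.04 t7 -0.16 [-0.35  0.13 -0.04] 0.0135 28.4
-25.5 -25.4 Mz -0.02 t7 -0.16 [-0.56  0.35 -0.02] 0.0135 28.65
-27.5 -27.4 Mz 0.03 t7 -0.16 [-0.19  0.08  0.03] 0.0136 28.9
-29.5 -29.4 Mz 0.02 t7 -0.16 [ 0.05 -0.02  0.02] 0.0133 29.15
-31.5 -31.4 Mz 0.04 t7 -0.16 [ 0.23 -0.05  0.04] 0.0135 29.4
-33.5 -33.4 Mz 0.02 t7 -0.16 [ 0.22 -0.06  0.02] 0.0133 29.65
-35.5 -35.4 Mz 0.04 t7 -0.16 [-0.14 -0.22  0.04] 0.0135 29.9
-37.5 -37.4 Mz 0.04 t7 -0.16 [ 0.04 -0.14  0.04] 0.0133 30.15
-39.5 -39.4 Mz -0.01 t7 -0.16 [-0.32  0.35 -0.01] 0.0135 30.4
-41.5 -41.4 Mz 0.02 t7 -0.16 [-0.08  0.04  0.02] 0.0137 30.65
-43.5 -43.4 Mz -0.02 t7 -0.16 [ 0.17 -0.19 -0.02] 0.0132 30.9
-45.5 -45.4 Mz 0.11 t7 -0.16 [-0.07 -0.18  0.11] 0.0134 31.15
-47.5 -47.4 Mz 0.02 t7 -0.17 [-0.   -0.12  0.02] 0.0136 31.4
-49.5 -49.4 Mz 0.09 t7 -0.16 [ 0.2  -0.08  0.09] 0.0136 31.65
-51.5 -51.4 Mz 0.03 t7 -0.17 [-0.18  0.23  0.03] 0.0134 31.9
-53.5 -53.4 Mz 0.08 t7 -0.17 [-0.22 -0.31  0.08] 0.0136 32.15
-55.5 -55.4 Mz -0.04 t7 -0.17 [ 0.06  0.13 -0.04] 0.0135 32.4
-57.5 -57.4 Mz -0.04 t7 -0.16 [-0.18  0.1  -0.04] 0.0136 32.65
-59.5 -59.4 Mz -0.01 t7 -0.17 [-0.07  0.03 -0.01] 0.0132 32.9
-61.5 -61.4 Mz 0.0 t7 -0.17 [ 0.16 -0.17  0.  ] 0.0135 33.15
```

Run:
```python
from h import *
im,d,P=grab('wrist');W=cloud(d,P);w=W.reshape(-1,3);s=get_state();print(s['tcp_pos'],s['time'])
k=(w[:,2]>.17)&(w[:,2]<.27)&(np.hypot(w[:,0]-.534,w[:,1]+.044)<.07)&((im.reshape(-1,3)[:,2]>120)&(im.reshape(-1,3)[:,1]<80))
x=(w[k]-s['tcp_pos'])@Rq(s['eef_rot']);print('red in tool',k.sum(),np.round(np.percentile(x,[2,50,98],axis=0),4))
c=[.5341,-.0441];
for z in (.186,.185,.184,.183):
    ctrl.movel([*c,z],max_speed=.05);s=get_state();print(z,s['tcp_pos'],np.round(s['contact_force'],1))
    if s['contact_force'][2]>18:break
for a in (-64,-67,-70):
    ctrl.movep([*c,.1855],down(np.radians(a)));s=get_state();print(a,np.round(s['wrist_torque'],2),round(s['tau'][6],2),np.round(s['contact_force'],1))
```

```text
[ 0.53408976 -0.04408028  0.1865066 ] 33.2
red in tool 6644 [[ 0.0255 -0.0082 -0.063 ]
 [ 0.0431 -0.0006 -0.0616]
 [ 0.0558  0.0071 -0.0522]]
0.186 [ 0.53405403 -0.04411098  0.18595442] [ 0.4 -0.1 -2.8]
0.185 [ 0.5340486  -0.04414721  0.18492018] [ 1.   1.2 -5.7]
0.184 [ 0.53415476 -0.04401891  0.18394761] [ 3.   1.6 -6.3]
0.183 [ 0.53399478 -0.04414211  0.18291279] [-0.1  0.3 -3.4]
-64 [ 0.1  -0.14  0.11] -0.23 [ 1.   0.4 -5.6]
-67 [-0.09  0.01  0.07] -0.25 [-1.   0.5 -2.7]
-70 [0.03 0.2  0.1 ] -0.24 [-0.   0.1 -4.5]
```

The bar's top is now 62 mm behind the TCP, not 32, so the wrench has slid up in the grip and the socket is clear of the nut. I lift out and look at the nut and at the wrench in the grip.

```bash
cat >> h.py <<'E'
def ortho(im,P,z,c,half=.04,mm=.2):
    i,R,t=P;n=int(2*half*1000/mm);g=(np.arange(n)-n/2)*mm/1000
    X,Y=np.meshgrid(c[0]+g,c[1]-g);w=np.c_[X.ravel(),Y.ravel(),np.full(X.size,z)]
    px=cv2.projectPoints(w,cv2.Rodrigues(R.T)[0],-R.T@t,np.array(i['mtx']),np.array(i['dist_coeffs']))[0].reshape(n,n,2).astype(np.float32)
    return cv2.remap(im,px[...,0],px[...,1],cv2.INTER_CUBIC)
def hexfit(a):
    h=cv2.cvtColor(a,cv2.COLOR_BGR2HSV);k=(h[...,1]>75)&(h[...,0]>8)&(h[...,0]<35)
    v,u=np.nonzero(k);x=(u-200)*.2;y=(200-v)*.2;s=np.hypot(x,y)<22;x,y=x[s],y[s]
    m=cv2.moments(cv2.convexHull(np.c_[x,y].astype(np.float32)));cx,cy=m['m10']/m['m00'],m['m01']/m['m00']
    th=np.radians(np.arange(0,60,.5));e=[np.mean([np.percentile((x-cx)*np.cos(t+j*np.pi/3)+(y-cy)*np.sin(t+j*np.pi/3),99) for j in range(6)]) for t in th]
    return cx,cy,m['m00'],np.degrees(th[np.argmin(e)]),min(e),max(e)
E
python3 - <<'E'
from h import *
H=np.array(vision.camera_info('wrist')['hand_eye'])
ctrl.movel([.5341,-.0441,.33],max_speed=.2);s=get_state();print(s['width'],s['time'])
O=down(np.radians(0));tgt=np.array([.534,-.044,0])-Rq(O)@H[:3,3];tgt[2]=.29
ctrl.movep(tgt.tolist(),O)
im,d,P=grab('wrist');st=get_state();W=cloud(d,P);a=ortho(im,P,.059,[.5341,-.0441]);print('hex',hexfit(a))
w=W.reshape(-1,3);x=(w-st['tcp_pos'])@Rq(st['eef_rot'])
k=((im.reshape(-1,3)[:,2]>120)&(im.reshape(-1,3)[:,1]<80))&(x[:,2]<0)
print('red',k.sum(),np.round(np.percentile(x[k],[2,50,98],axis=0),4))
im2,d2,P2=grab('side');w2=cloud(d2,P2).reshape(-1,3);x2=(w2-st['tcp_pos'])@Rq(st['eef_rot'])
k=(np.hypot(x2[:,0],x2[:,1])<.05)&(x2[:,2]>0)&(w2[:,2]>.14);print('below tcp',k.sum(),np.round(np.percentile(x2[k],[2,50,98],axis=0),4))
s=cv2.resize(im2[80:240,220:420],(400,320));s=cv2.copyMakeBorder(s,0,80,0,0,cv2.BORDER_CONSTANT)
cv2.imwrite('pics/x5.png',np.hstack([s,a]));print(get_state()['time'])
E
```

```text
0.01348991329494521 35.825
hex (-0.07825737845023145, 0.15014937375402293, 774.1799974855778, np.float64(56.5), np.float64(14.605284472646233), np.float64(15.58492471601187))
red 6843 [[ 0.024  -0.0081 -0.0652]
 [ 0.0424 -0.0005 -0.0637]
 [ 0.0546  0.0072 -0.0544]]
below tcp 370 [[-0.0201 -0.0207  0.0037]
 [-0.0088 -0.0028  0.0783]
 [ 0.0051  0.0176  0.115 ]]
37.1083
```

View pics/x5.png

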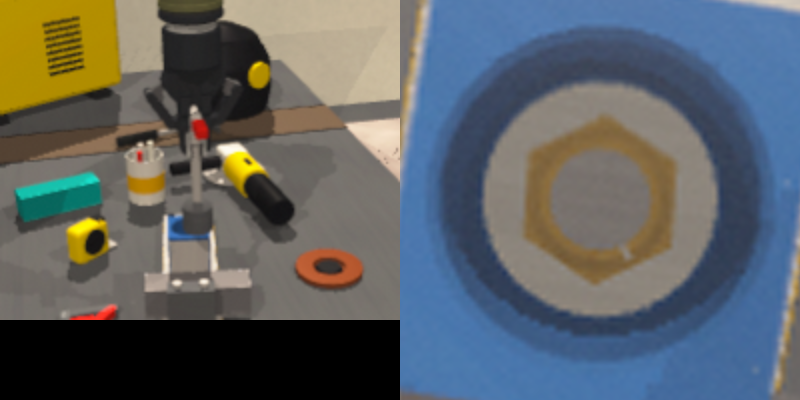

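The crop shows the socket still in the grip. The nut's index mark has turned about 30° clockwise, to (627,252), and the flats are now at 56.5°, so the wrench did engage before it crept up. I'll seat it again at that angle, release, and regrip at the hub with less force.

```bash
cat >> h.py <<'E'
def bartop(lo=.15):
    im,d,P=grab('wrist');s=get_state();w=cloud(d,P).reshape(-1,3);x=(w-s['tcp_pos'])@Rq(s['eef_rot']);c=im.reshape(-1,3)
    k=(c[:,2]>120)&(c[:,1]<80)&(x[:,2]<0)&(w[:,2]>lo)&(np.abs(x[:,1])<.03)
    return np.round(np.percentile(x[k],[2,50,98],axis=0),4),np.round(np.median(w[k],0),4)
E
python3 - <<'E'
from h import *
O=down(np.radians(26.5));c=[.5341,-.0441]
ctrl.movep([*c,.29],O);ctrl.pause(.1);f0=get_state()['contact_force'];print(get_state()['tcp_pos'],f0)
ok=False
for z,v in ((.26,.1),(.18,.1),(.172,.06),(.167,.06),(.162,.06),(.158,.06),(.156,.04),(.154,.04),(.152,.04),(.150,.04),(.148,.04)):
    ctrl.movel([*c,z],max_speed=v);s=get_state();F=s['contact_force']-f0;print(z,np.round(s['tcp_pos'],4),np.round(F,1),round(s['time'],2))
    if F[2]>9 or np.hypot(*F[:2])>15: ok=z<.163;break
print(bartop()[1])
if ok:
    ctrl.ungrasp();print('open',bartop(),get_state()['time'])
E
```

```text
[ 0.53408909 -0.04475832  0.29009729] [ 0.04545324 -0.32276131 -4.40330925]
0.26 [ 0.5341 -0.0447  0.26  ] [0.3 0.2 1.6] 38.09
0.18 [ 0.5346 -0.0442  0.1806] [0.3 0.1 3.1] 39.04
0.172 [ 0.5338 -0.0441  0.1717] [-0.1  1.4  1.3] 39.33
0.167 [ 0.5339 -0.0441  0.1667] [ 1.  -0.7  1. ] 39.58
0.162 [ 0.5339 -0.044   0.1616] [ 1.5  0.6 -1.1] 39.83
0.158 [ 0.534  -0.0441  0.1577] [-0.7  1.9  3.2] 40.08
0.156 [ 0.5343 -0.0442  0.1561] [0.1 2.1 2.2] 40.33
0.154 [ 0.5346 -0.0442  0.1544] [-0.6  1.3  7.8] 40.58
0.152 [ 0.535  -0.0443  0.1528] [-0.4 -0.4 15.7] 40.83
[ 0.515  -0.0046  0.2193]
open (array([[ 0.0259, -0.0068, -0.0688],
       [ 0.0439,  0.0008, -0.0673],
       [ 0.0562,  0.0084, -0.0577]]), array([ 0.5154, -0.0044,  0.2193])) 41.6167
```

Run:
```python
from h import *
c=[.5341,-.0441];z=.186;a=26.5
ctrl.movel([*c,z],max_speed=.12);ctrl.close_gripper(70);s=get_state();print(s['width'],s['gripper_force'],s['time'],s['wrist_torque'][2],bartop()[1])
n=0
while a>-25:
    a-=4 if n<3 else 3;n+=1;ctrl.movep([*c,z-.0003*n],down(np.radians(a)));s=get_state();y=Rq(s['eef_rot'])[:,1]
    m,t7=s['wrist_torque'][2],s['tau'][6];bt=bartop()[1][2] if n%2==0 else 0
    print(round(a,1),round(np.degrees(np.arctan2(y[1],y[0])),1),'Mz',round(m,2),'t7',round(t7,2),round(s['contact_force'][2],1),round(s['width'],4),round(s['gripper_force']),bt,round(s['time'],2))
    if abs(m)>.95 or abs(t7)>1.2 or bt>.226: break
```

```text
0.013943427147550506 68.18445682525635 42.6917 -0.0033739751896135137 [ 0.5167 -0.0087  0.2194]
22.5 22.6 Mz 0.01 t7 -0.29 2.3 0.0141 69 0 42.99
18.5 18.6 Mz 0.01 t7 -0.27 6.0 0.014 69 0.2193 43.24
14.5 14.6 Mz -0.02 t7 -0.21 8.1 0.0138 69 0 43.54
11.5 11.6 Mz 0.08 t7 -0.24 9.4 0.0142 70 0.2193 43.79
8.5 8.6 Mz 0.09 t7 -0.25 12.9 0.0138 70 0 44.09
5.5 5.6 Mz 0.13 t7 -0.27 14.3 0.0141 70 0.2192 44.34
2.5 2.7 Mz 0.56 t7 -0.68 17.1 0.014 71 0 44.64
-0.5 -0.2 Mz 1.16 t7 -1.32 18.7 0.0138 72 0.2191 44.89
```

Torque climbed from 0.13 to 1.16 N m within 6°, with the socket still fully seated, so the nut is tight. I relieve the torque and return the wrench.

Run:
```python
from h import *
s=get_state();z=s['tcp_pos'][2];off=z-.041;print('tcp-mouth',off)
ctrl.movep([.5341,-.0441,z],down(np.radians(3.5)));print(get_state()['wrist_torque'])
ctrl.movel([.5341,-.0441,.25],max_speed=.1);ctrl.movel([.5341,-.0441,.325],max_speed=.15)
b=bartop(.2);print('bar in tool',b[0][1]);off=.1775+b[0][1][2] and .1775-(-b[0][1][2]) ; off=.1775+b[0][1][2];print('off',off)
h=[.5114,-.352]
ctrl.movep([*h,.325],down(np.radians(72)));ctrl.pause(.1);s=get_state();f0=s['contact_force'];print(s['tcp_pos'],f0,s['time'])
zs=.008+off
for zz,v in ((zs+.09,.12),(zs+.06,.08),(zs+.03,.08),(zs+.006,.08),(zs+.002,.05),(zs-.001,.04),(zs-.003,.04),(zs-.005,.04)):
    ctrl.movel([*h,zz],max_speed=v);s=get_state();F=s['contact_force']-f0;print(round(zz,4),np.round(s['tcp_pos'],4),np.round(F,1),round(s['time'],2))
    if F[2]>6 or np.hypot(*F[:2])>12: break
```

```text
tcp-mouth 0.1446970554008375
[-0.07509429  0.33443239  0.42089749]
bar in tool [ 0.0395  0.     -0.0337]
off 0.14379999999999998
[ 0.51204168 -0.35079121  0.32491983] [ 1.28875901  0.42476075 -3.63627567] 48.275
0.2418 [ 0.5119 -0.3522  0.2426] [-1.5 -0.6 -0. ] 49.12
0.2118 [ 0.5115 -0.3521  0.212 ] [-1.1 -0.8  0.3] 49.64
0.1818 [ 0.5115 -0.3521  0.1819] [-1.7 -0.6  0.6] 50.17
0.1578 [ 0.5113 -0.352   0.1577] [-1.8 -0.1  0.4] 50.62
0.1538 [ 0.5114 -0.352   0.1539] [-0.9 -0.6  0.2] 50.87
0.1508 [ 0.5121 -0.3525  0.1529] [-3.4 -0.5 12.6] 51.12
```

Run:
```python
from h import *
H=np.array(vision.camera_info('wrist')['hand_eye'])
ctrl.ungrasp();p=get_state()['tcp_pos'];ctrl.movel([p[0],p[1],.28],max_speed=.15)
O=down(np.radians(72));tgt=np.array([.534,-.044,0])-Rq(O)@H[:3,3];tgt[2]=.27
ctrl.movep(tgt.tolist(),O)
im,d,P=grab('wrist');a=ortho(im,P,.059,[.5341,-.0441]);print('hex',hexfit(a))
im2,d2,P2=grab('side');w=cloud(d2,P2).reshape(-1,3);k=(w[:,2]>.16)&(np.hypot(w[:,0]-.51,w[:,1]+.352)<.08)&(w[:,2]<.22)
print('bar',k.sum(),np.percentile(w[k,2],[5,95]),cv2.minAreaRect((w[k,:2]*1000).astype(np.float32)))
l=cv2.copyMakeBorder(cv2.resize(im,(400,250)),0,150,0,0,cv2.BORDER_CONSTANT);cv2.imwrite('pics/x6.png',np.hstack([l,a]));s=cv2.resize(im2[100:340,200:460],None,fx=2,fy=2);cv2.imwrite('pics/x7.png',s)
print(get_state()['time'])
```

```text
hex (0.027230915187187118, 0.177659297099794, 768.1000155687332, np.float64(42.0), np.float64(14.603794202569928), np.float64(15.532322869513592))
bar 434 [0.16465148 0.1857968 ] ((511.3897705078125, -353.869873046875), (18.084095001220703, 110.14288330078125), 72.39099884033203)
54.0667
```

View pics/x6.png

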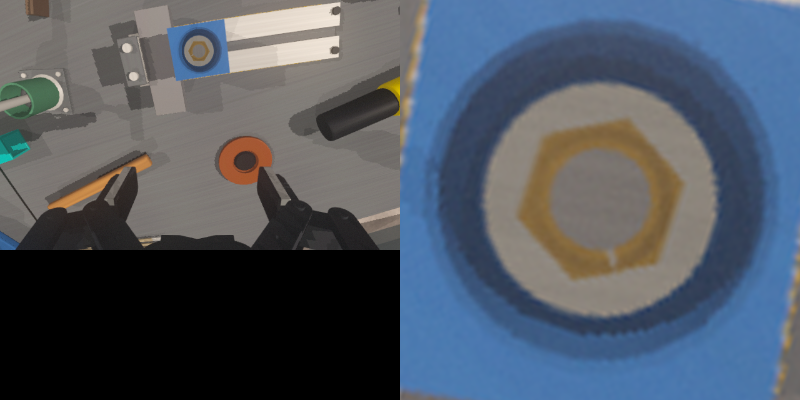

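View pics/x7.png

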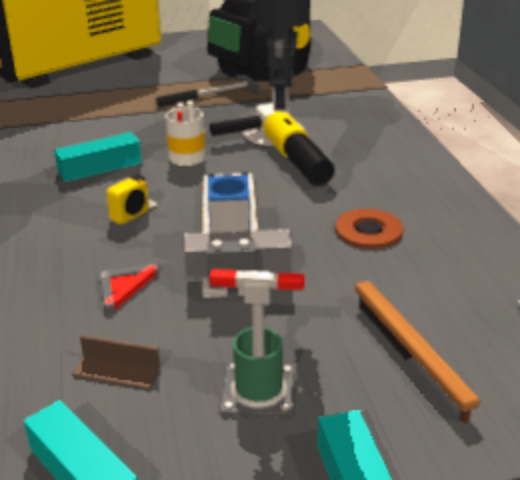

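The nut has turned 44.5° in all (0.78 rad) and came up hard. The tube is flush, the wrench stands upright in its holder at (258,330), and everything else is where it was.

```bash
python3 -c "
from station import ticket;print(ticket.close_job())"
```

```text
the job is handed in; nothing more can be done
None
```

I handed the job in at about 54 s of the 72 s allowed: tube nipped between the stops, nut fully tight (1.16 N m at the hard stop), wrench back in its holder. The wrench crept up in the grip partway through tightening, so I re-seated and regripped it to finish.

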